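# Load the amplifier modules into their test trays

### The job

Load the four finned aluminium amplifier modules for their burn-in test: put each one into the tray of its own colour, one after another in the order red, yellow, blue, green, setting each down gently so that it lies flat on the tray's floor, fins up, within the walls. Leave the black power adapters where they are.

Things in the scene. Friction and masses are not known exactly. Their poses are not given: they have to be found in the camera images.
- module_red_center (a point): red amplifier module: finned bare-aluminium heat-sink block with red plastic end caps and a red cover strip across the middle of its fins; 64 long (its x) x 40 wide (its y) x 40 mm high (its z, up), 0.15 to 0.3 kg, loose, stands on the bench fins up. Its sides are flat to the grip, across the 40 mm width. This point is its centre, 20 mm above its underside.
- module_yellow_center (a point): yellow amplifier module: finned bare-aluminium heat-sink block with yellow plastic end caps and a yellow cover strip across the middle of its fins; 64 long (its x) x 40 wide (its y) x 40 mm high (its z, up), 0.15 to 0.3 kg, loose, stands on the bench fins up. Its sides are flat to the grip, across the 40 mm width. This point is its centre, 20 mm above its underside.
- module_blue_center (a point): blue amplifier module: finned bare-aluminium heat-sink block with blue plastic end caps and a blue cover strip across the middle of its fins; 64 long (its x) x 40 wide (its y) x 40 mm high (its z, up), 0.15 to 0.3 kg, loose, stands on the bench fins up. Its sides are flat to the grip, across the 40 mm width. This point is its centre, 20 mm above its underside.
- module_green_center (a point): green amplifier module: finned bare-aluminium heat-sink block with green plastic end caps and a green cover strip across the middle of its fins; 64 long (its x) x 40 wide (its y) x 40 mm high (its z, up), 0.15 to 0.3 kg, loose, stands on the bench fins up. Its sides are flat to the grip, across the 40 mm width. This point is its centre, 20 mm above its underside.
- tray_red_floor (a point): red test tray: shallow open plastic tray, all red, fixed to the bench; outside 100 (its x) x 78 (its y) x 12 mm high, walls 4 mm thick, inside 92 x 70 mm, floor 4 mm thick. This point is the centre of its inner floor, 4 mm above the bench; x along the long side, z up.
- tray_yellow_floor (a point): yellow test tray: shallow open plastic tray, all yellow, fixed to the bench; outside 100 (its x) x 78 (its y) x 12 mm high, walls 4 mm thick, inside 92 x 70 mm, floor 4 mm thick. This point is the centre of its inner floor, 4 mm above the bench; x along the long side, z up.
- tray_blue_floor (a point): blue test tray: shallow open plastic tray, all blue, fixed to the bench; outside 100 (its x) x 78 (its y) x 12 mm high, walls 4 mm thick, inside 92 x 70 mm, floor 4 mm thick. This point is the centre of its inner floor, 4 mm above the bench; x along the long side, z up.
- tray_green_floor (a point): green test tray: shallow open plastic tray, all green, fixed to the bench; outside 100 (its x) x 78 (its y) x 12 mm high, walls 4 mm thick, inside 92 x 70 mm, floor 4 mm thick. This point is the centre of its inner floor, 4 mm above the bench; x along the long side, z up.
- adapter_red_center (a point): power adapter: smooth black plastic box without fins, with a red square label on top; 70 (its x) x 46 (its y) x 32 mm high, loose, not to be moved. This point is its centre, 16 mm above its underside.
- adapter_blue_center (a point): power adapter: smooth black plastic box without fins, with a blue square label on top; 70 (its x) x 46 (its y) x 32 mm high, loose, not to be moved. This point is its centre, 16 mm above its underside.

How it is judged:
By the outcome, as a careful person would: the job done as asked, in the order asked, and still so for the second after the job is handed in, with the robot touching nothing.
It also fails if it takes over 112 s, if anything falls off the work surface, if the arm or the gripper's body presses on something with over 40 N, if the wrist force passes 120 N, or if a joint passes its speed limit or range.

### The arm

A 6-joint arm with a two-finger parallel gripper is mounted at the origin on the work surface. World frame = base frame: x ahead of the robot, y to its left, z up, the work surface at z = 0. Lengths are in mm, angles in rad, forces in N, time in s.
With the tool pointing down it reaches from about 350 to 875 mm from the base axis. Payload 15.5 kg.
Tool frame: the origin (TCP) lies at the very end of the fingers, on their centre line; the grasp point (between the pads) lies 19 mm behind it; z points along the fingers, y is the line along which they close (so a half turn about z gives the same grasp; the last joint's range is limited). The gripper opens to 85 mm and grips with 20 to 120 N. Pads are 22 mm wide; open, the fingers measure 114 mm over their backs; the gripper's body (76 mm by 85 mm) begins 54 mm behind the grasp point. The pads swing forward as they close: fully open they stand 13 mm farther back than shut.
Start: joints at [-1.23, 0.494, 1.345, -0, 1.302, -0.096], TCP at [264.403, -566.32, 231.277] pointing down, gripper open.
Joint ranges: [-2.91, 2.91], [-0.82, 2.16], [0.22, 2.67], [-1.22, 4.37], [0.12, 2.79], [-3.08, 3.08]. Speed limits (rad/s): [1.89, 1.89, 2.57, 3.01, 3.01, 3.01].

### API

Orientations are given as [roll, pitch, yaw] about the fixed x, y, z axes, in that order (R = Rz(yaw) Ry(pitch) Rx(roll)).
In Python, from rig import move_to, movel, movej, gripper_to, sleep, ik, capture, PlanningError, job_done, trace, landmark_of, current_time, current_q, current_dq, current_tau, current_ee_pos, current_tool_rot, current_ft_force, current_torque, current_width, current_grasp_force gives the robot as it stands. Calls block until the motion is done:
- move_to(position, orientation): joint-space move of the TCP to a pose.
- movel(position, v=150, ori=None, max_force=None): straight line of the TCP; ori=None keeps the orientation; v is the mean speed in mm/s. With max_force (N) it stops when the force on the tool has changed by that much, and returns True; else False.
- movej(angles): joint-space move.
- gripper_to(opening, squeeze=None): finger opening in mm; squeeze is the grip in N (None keeps the last); returns when the fingers have stopped.
- sleep(seconds).
- ik(position, orientation): joint angles nearest the present ones, or None.
- capture(name): name is "scene" or "top" or "wrist"; returns a dict with "frame" (384x512x3 uint8, blue, green, red), "mtx" (3x3 intrinsics, pixels), "T" (4x4, takes a point from camera to world coordinates); the wrist camera has in their place "hand_eye" (4x4, takes a point from camera to tool coordinates, whose origin is the TCP and whose axes are the flange's). Camera axes: x right, y up, looking along -z (the intrinsics and any distortion apply to the point x, -y, -z); pixel columns grow to the right and rows downward; lengths in mm; the calibration is good to about 2 mm. The wrist camera is an equidistant fisheye: a pixel r from the principal point sees the ray r / f radians off the axis. A picture is of the moment at which its call begins: read the wrist's pose just before it. There is no depth.
A pose or a line that the arm cannot do raises PlanningError and nothing moves.
- job_done(): hands the job in; it is judged then, once.
Trained networks look in a picture, given as the dict that the camera call returned (one of the last four; its "shot" number tells which), for a name from the list of things; names that differ only in an ending like _2 or _b are one class to them, and where a whole thing is asked for, a point or a joint stands for the part that bears it (a point fixed in the world has none). Each returns a list of dicts, best first, with "confidence" (0 to 1); they miss things now and then, are a little off and sometimes report something else, mostly with a low value. They report only what shows in the picture. A call takes as long as a camera call.
- trace(picture, query): "mask" (384x512 bool, what is visible of it) and "pixel" ([column, row] in pixels, amid what is visible of it).
- landmark_of(picture, query): "pixel" ([column, row] in pixels: a listed point, or the origin of a listed thing).
Readings, each from a call of its own:
- current_time(): time.
- current_q(): joint angles.
- current_dq(): joint speeds.
- current_tau(): joint torques, N m.
- current_ee_pos(): TCP position.
- current_tool_rot(): TCP orientation.
- current_ft_force(): force on the tool from outside, world axes, zero at the start.
- current_torque(): the same for the moment, N m.
- current_width(): finger opening in mm.
- current_grasp_force(): force on a finger pad.
Only numpy, scipy, OpenCV 4.12 (cv2) and the standard library are available. Lean on these libraries where they do the work, as an engineer would, in place of code of your own. Each camera call takes 0.05 s, during which the arm holds its last target. There are 200 camera calls.

## Working session

There is one attempt and no reset: what is moved stays moved. The work goes in short steps, each a Python script; the robot and the scene stay as the last script left them, time stands still between calls to the robot, and variables do not carry over. Pictures are saved under pics/ and viewed, at most 14 in all, crops included, and the job is handed in when it is done.

```bash
mkdir -p pics; ls
cat > h.py <<'E'
import numpy as np, cv2
from rig import *
def world(c,px,z):
    K,T=c["mtx"],c["T"]; d=np.array([(px[0]-K[0,2])/K[0,0],-(px[1]-K[1,2])/K[1,1],-1.])
    d=T[:3,:3]@d; o=T[:3,3]; return o+d*(z-o[2])/d[2]
E
python3 - <<'E'
from h import *
cs={n:capture(n) for n in("top","scene")}
for n,c in cs.items():
    cv2.imwrite(f"pics/{n}.png",c["frame"]); print(n,c["mtx"].tolist(),c["T"].round(2).tolist(),[k for k in c])
    for col in("red","yellow","blue","green"):
        for q,z in((f"module_{col}_center",20),(f"tray_{col}_floor",4),(f"adapter_{col}_center",16)):
            if "adapter" in q and col in("yellow","green"):continue
            for r in landmark_of(c,q)[:2]: print(n,q,np.round(r["pixel"]),round(r["confidence"],2),world(c,r["pixel"],z).round()[:2])
print(current_time())
E
```

```text
pics
top [[399.29312178634524, 0.0, 257.93315483161405], [0.0, 399.29312178634524, 194.1975641612668], [0.0, 0.0, 1.0]] [[0.03, 1.0, -0.08, 435.33], [-1.0, 0.03, -0.01, 7.87], [-0.01, 0.08, 1.0, 1063.5], [0.0, 0.0, 0.0, 1.0]] ['frame', 'mtx', 'T', 'shot']
top module_red_center [288. 231.] 0.92 [429. -63.]
top tray_red_floor [148. 177.] 0.67 [561. 313.]
top adapter_red_center [234. 225.] 0.91 [439.  78.]
top adapter_red_center [391. 236.] 0.36 [ 422. -334.]
top module_yellow_center [342. 219.] 0.58 [ 464. -205.]
top tray_yellow_floor [225. 163.] 0.59 [605. 107.]
top tray_yellow_floor [140. 219.] 0.54 [450. 328.]
top module_blue_center [142. 218.] 0.6 [451. 319.]
top tray_blue_floor [302. 163.] 0.64 [611. -97.]
top adapter_blue_center [392. 233.] 0.65 [ 432. -334.]
top module_green_center [196. 226.] 0.57 [433. 176.]
top tray_green_floor [374. 175.] 0.63 [ 584. -290.]
top tray_green_floor [236. 226.] 0.26 [437.  73.]
scene [[347.28451658119485, 0.0, 256.85573509437916], [0.0, 347.28451658119485, 197.5739417079694], [0.0, 0.0, 1.0]] [[-0.41, -0.52, 0.75, 1193.34], [0.91, -0.21, 0.35, 33
[... 257 characters left out ...]
ed_center [288. 199.] 0.95 [441.  74.]
scene adapter_red_center [247. 187.] 0.71 [428. -58.]
scene module_yellow_center [196. 186.] 0.57 [ 486. -197.]
scene module_yellow_center [146. 201.] 0.42 [ 605. -282.]
scene tray_yellow_floor [272. 244.] 0.95 [618.  99.]
scene tray_yellow_floor [196. 188.] 0.22 [ 474. -205.]
scene module_blue_center [380. 220.] 0.91 [448. 322.]
scene tray_blue_floor [201. 222.] 0.72 [ 611. -102.]
scene adapter_blue_center [166. 170.] 0.58 [ 438. -340.]
scene adapter_blue_center [244. 186.] 0.29 [430. -66.]
scene module_green_center [323. 206.] 0.87 [444. 176.]
scene tray_green_floor [145. 201.] 0.96 [ 590. -301.]
scene tray_green_floor [324. 205.] 0.73 [414. 170.]
1.1
```

```bash
python3 -c "
import cv2
a=cv2.imread('pics/top.png');cv2.imwrite('pics/top2.png',cv2.resize(a[120:270,100:420],None,fx=2.5,fy=2.5,interpolation=2))"
```

```text
(no output)
```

View pics/top2.png

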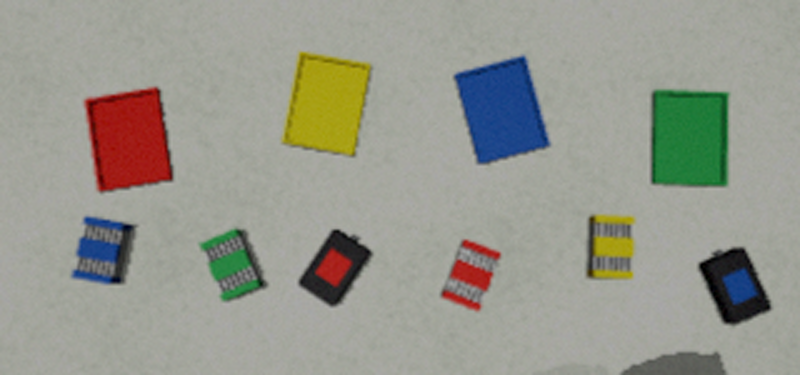

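View pics/scene.png

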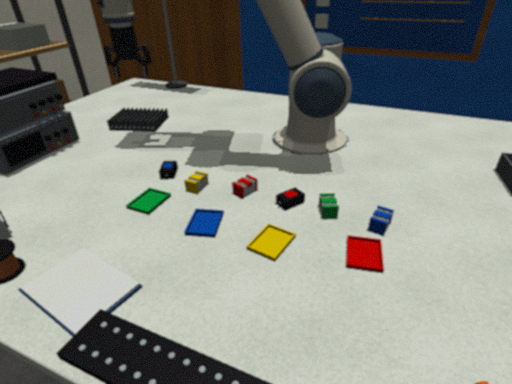

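The top view shows everything clear and unobstructed. Full-image pixels are: modules blue (142,220), green (193,226), red (288,230), yellow (344,218); trays red (152,176), yellow (231,161), blue (301,164), green (376,175). This agrees with the networks, so next I fit rectangles and hover over red.

```bash
cat >> h.py <<'E'
from scipy.spatial.transform import Rotation as R
import json
def rect(W):
    (x,y),(w,h),a=cv2.minAreaRect(np.float32(W)); 
    if w<h: w,h,a=h,w,a+90
    a=np.radians(a); a=(a+np.pi/2)%np.pi-np.pi/2
    return np.array([x,y,a,w,h])
def best(c,q,near=None):
    rs=trace(c,q)
    if near is not None: rs=[r for r in rs if np.hypot(*(np.array(r["pixel"])-near))<25]
    return rs[0] if rs else None
def hull(m):
    n,l,s,_=cv2.connectedComponentsWithStats(m.astype(np.uint8)); m=l==1+s[1:,4].argmax()
    v,u=np.nonzero(m); return cv2.convexHull(np.float32(np.c_[u,v]))[:,0]
def wworld(c,pose,px,z):
    p,rot=pose; K,H=c["mtx"],c["hand_eye"]
    x,y=(px[0]-K[0,2])/K[0,0],(px[1]-K[1,2])/K[1,1]; r=np.hypot(x,y)+1e-9
    d=np.array([np.sin(r)*x/r,-np.sin(r)*y/r,-np.cos(r)])
    o=rot@H[:3,3]+p; d=rot@H[:3,:3]@d; return o+d*(z-o[2])/d[2]
def toolpose():
    r=np.array(current_tool_rot(),float); rot=r if r.shape==(3,3) else R.from_euler("xyz",r).as_matrix()
    return np.array(current_ee_pos()),rot
E
python3 - <<'E'
from h import *
c=capture("top"); P={}
px=dict(red=[(288,230),(152,176)],yellow=[(344,218),(231,161)],blue=[(142,220),(301,164)],green=[(193,226),(376,175)])
for col,(m,t) in px.items():
    for q,z,n in((f"module_{col}_center",40,m),(f"tray_{col}_floor",10,t)):
        r=best(c,q,n)
        if r is None: print(q,"missed");continue
        v=rect([world(c,p,z)[:2] for p in hull(r["mask"])]); print(q,round(r["confidence"],2),v.round(2)); P[q]=v.tolist()
json.dump(P,open("P.json","w"))
v=P["module_red_center"]; print(current_tool_rot())
move_to([v[0],v[1],170],[np.pi,0,v[2]]); ps=toolpose(); w=capture("wrist"); print(ps,w["mtx"],w["hand_eye"],current_q(),current_time())
r=best(w,"module_red_center"); 
f=w["frame"].copy()
if r: 
    print(r["confidence"],rect([wworld(w,ps,p,40)[:2] for p in hull(r["mask"])]).round(2)); f[r["mask"]&(np.indices(f.shape[:2]).sum(0)%4==0)]=(255,0,255)
cv2.imwrite("pics/w1.png",f)
E
```

```text
module_red_center 0.56 [ 4.3108e+02 -6.1770e+01 -3.6000e-01  6.2590e+01  4.2040e+01]
tray_red_floor 0.8 [5.6428e+02 3.0376e+02 2.1000e-01 1.0372e+02 8.2630e+01]
module_yellow_center 0.85 [ 4.6477e+02 -2.0368e+02  1.0000e-02  6.8830e+01  4.8560e+01]
tray_yellow_floor 0.67 [ 6.1017e+02  9.3770e+01 -1.6000e-01  1.0425e+02  8.1510e+01]
module_blue_center 0.74 [ 4.4453e+02  3.1518e+02 -1.6000e-01  6.4420e+01  5.1520e+01]
tray_blue_floor missed
module_green_center 0.79 [435.72 183.51   0.45  64.09  43.82]
tray_green_floor 0.97 [ 582.19 -291.83    0.    103.71   79.6 ]
[3.14157072e+00 2.01113611e-05 4.36768405e-01]
(array([431.46064469, -62.30183474, 170.12682912]), array([[ 9.37309537e-01, -3.48497601e-01,  5.04552916e-04],
       [-3.48497522e-01, -9.37309671e-01, -2.39058007e-04],
       [ 5.56233470e-04,  4.82359089e-05, -9.99999844e-01]])) [[297.31863964   0.         256.55983823]
 [  0.         297.31863964 193.30900351]
 [  0.           0.           1.        ]] [[-2.20702509e-04  9.64682640e-01  2.63414798e-01  6.60079747e+01]
 [ 9.99999829e-01  7.02252608e-05  5.80671177e-04 -6.67708395e-02]
 [ 5.41665031e-04  2.63414881e-01 -9.64682490e-01 -1.42432715e+02]
 [ 0.00000000e+00  0.00000000e+00  0.00000000e+00  1.00000000e+00]] [-2.80658505e-01  3.16919463e-01  1.86976050e+00 -6.06181581e-05
  9.54508435e-01  1.64644603e+00] 3.5333
0.91 [ 4.3362e+02 -6.4240e+01 -3.5000e-01  6.9870e+01  4.1440e+01]
```

View pics/w1.png

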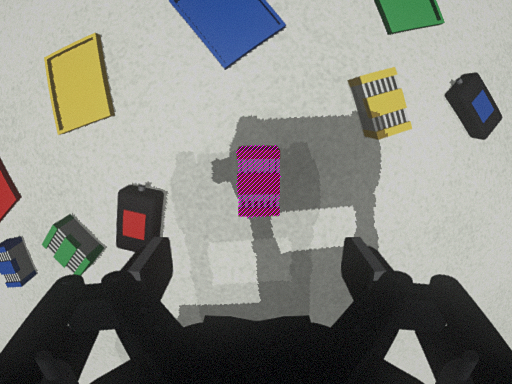

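The wrist view confirms the red module (cols 238–280, rows 146–216), with a clean mask and room for the fingers. I'll load red now.

```bash
cat >> h.py <<'E'
def down(p,z): return [float(p[0]),float(p[1]),z]
def load(col,hover=True):
    P=json.load(open("P.json")); q=f"module_{col}_center"; v=np.array(P[q]); t=P[f"tray_{col}_floor"]
    if hover: move_to(down(v,170),[np.pi,0,v[2]])
    sleep(.2); ps=toolpose(); w=capture("wrist"); rs=[]
    for r in trace(w,q):
        m=rect([wworld(w,ps,p,40)[:2] for p in hull(r["mask"])])
        if np.hypot(*(m[:2]-v[:2]))<25 and 58<m[3]<80 and 36<m[4]<52: rs.append(m)
    if not rs: raise SystemExit("no module in wrist view")
    m=rs[0]; m[:2]-=ps[1][:2,0]*(m[3]-64)/2   # near end face seen by the camera
    print(col,"at",m.round(2))
    gripper_to(66,40); o=[np.pi,0,m[2]]
    move_to(down(m,80),o); movel(down(m,10),v=100,max_force=15)
    print("z",current_ee_pos()[2]); gripper_to(20,40); print("width",current_width(),current_grasp_force())
    movel(down(m,140),v=150); print("lifted",current_width())
    move_to(down(t,140),[np.pi,0,t[2]]); movel(down(t,24),v=120); sleep(.2)
    print("contact",movel(down(t,12.5),v=15,max_force=4),current_ee_pos(),current_ft_force())
    gripper_to(56); movel(down(t,140),v=150)
    w=capture("wrist"); cv2.imwrite(f"pics/after_{col}.png",w["frame"]); print("t",current_time())
E
python3 - <<'E'
from h import *
c=capture("top"); h=cv2.cvtColor(c["frame"],cv2.COLOR_BGR2HSV)
m=cv2.inRange(h,(100,120,40),(130,255,255)); m[:, :270]=0; m[:,335:]=0; m[200:]=0
P=json.load(open("P.json")); v=rect([world(c,p,10)[:2] for p in hull(m>0)]); print(v.round(2))
P["tray_blue_floor"]=v.tolist(); json.dump(P,open("P.json","w"))
load("red",False)
E
```

```text
[ 6.0857e+02 -9.3310e+01  2.8000e-01  9.9250e+01  7.7260e+01]
red at [ 4.3125e+02 -6.3330e+01 -3.4000e-01  6.9320e+01  3.9520e+01]
z 10.662393433700647
width 39.45888980420726 39.224680066108704
lifted 39.33570470559032
contact True [564.14839704 303.72483775  14.71520231] [-0.62186863  0.10876854  8.02303115]
t 11.65
```

View pics/after_red.png

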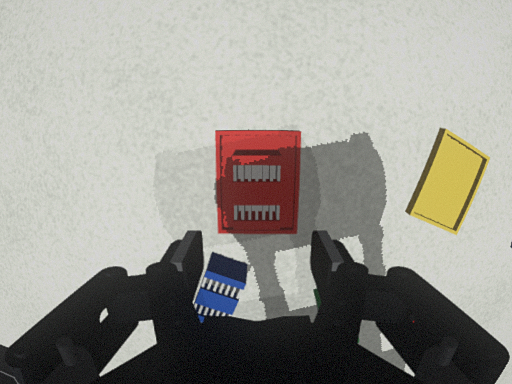

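The red module lies fins up in the middle of its tray (about 258,187), clear of the walls. Yellow and blue are next.

```bash
python3 - <<'E'
from h import *
load("yellow");
E
python3 -c "
import cv2;cv2.imwrite('pics/y.png',cv2.imread('pics/after_yellow.png')[80:260,120:400])"
```

```text
yellow at [ 464.96 -209.35    0.     68.84   40.63]
z 10.6526202267254
width 39.45621150857741 39.800360798835754
lifted 39.41902125449702
contact True [610.10717816  93.70384931  14.68004616] [-0.76326012 -0.59865074  8.61265065]
t 21.3
```

View pics/y.png

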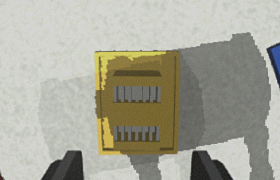

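The yellow module sits centred in its tray (crop 137,105), fins up.

```bash
python3 - <<'E'
from h import *
load("blue");
E
python3 -c "
import cv2;cv2.imwrite('pics/b.png',cv2.imread('pics/after_blue.png')[80:260,120:400])"
```

```text
blue at [ 4.4604e+02  3.2108e+02 -1.5000e-01  6.9340e+01  3.9980e+01]
z 10.660363008643932
width 39.358285090178555 40.52258491516113
lifted 39.58661239956709
contact True [608.42949763 -93.2728529   14.6954236 ] [-2.02233016  0.31386341  8.93318217]
t 30.5167
```

View pics/b.png

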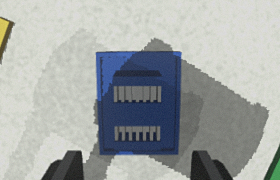

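The blue module is centred in its tray (crop 137,105), fins up. Green is last, then I'll retract for a check from above.

Run:
```python
from h import *
load("green"); movej([-1.23,0.494,1.345,0,1.302,-0.096]); sleep(.3)
a=capture("top")["frame"]; cv2.imwrite('pics/end.png',cv2.resize(a[120:270,100:420],None,fx=2.5,fy=2.5,interpolation=2)); print(current_time())
```

```text
green at [4.3496e+02 1.8432e+02 4.3000e-01 6.8810e+01 4.0130e+01]
z 10.677273384332517
width 39.13564669719686 39.72667336463928
lifted 39.62969290935077
contact True [ 582.05919161 -291.76215013   14.7140136 ] [-1.47766076  0.83737447  7.70833903]
t 40.075
42.0083
```

View pics/end.png

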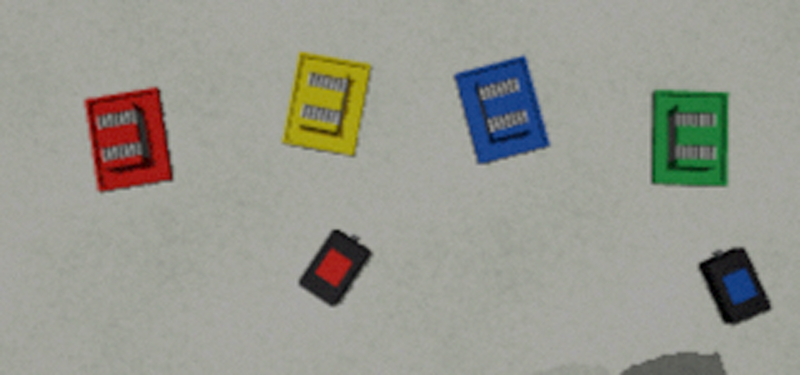

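All four modules lie within their trays, and the adapters are still at (335,267) and (735,286), where they started.

```bash
python3 -c "
from rig import *
print(job_done())"
```

```text
the job is handed in; nothing more can be done
None
```

All four modules went into their own trays in the order red, yellow, blue, green, fins up; the adapters stayed put, and the job was handed in at about 42 s.

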